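Draw the sprung magnifier arm out to its mark over the specimen

TASK

Take the upright black knob of the magnifier arm and draw the arm straight out of its stand: the outer tube slides easily until you feel its collar come up against the stand, then pull the inner rod on against its spring until the dark ring mark on the rod stands at the mouth of the tube, so that the lens is over the specimen. Finish while holding the knob there, steady and at the mark: do not let go, because the spring would draw the rod back. Leave the specimen dish, jar, lid and craft stick where they are.

Things in the scene. Friction and masses are not known exactly. Their poses are not given: they have to be found in the camera images.
- stand: Grey stand fixed to the table: base 110 x 90 x 18 mm, steel post, and a head block 40 x 46 x 36 mm (along its x, y, z) whose top is 118 mm above the table. Origin: centre of the base's underside, on the table. The arm passes level through the head 100 mm above the table and is drawn out straight along the stand's own +x axis, which differs in heading from start to start. The stand does not move.
- outer_tube (a joint): Slide of the outer tube (aluminium, 22 mm diameter, 150 mm long) through the stand's head, in m along the stand's +x. It starts anywhere from 0 to 0.042. Slides with about 1 N of friction and stays where it is left. At 0.060 the dark 36 mm collar on its tail seats against the back of the head and the tube can go no further.
- inner_rod (a joint): Extension of the inner rod (steel, 14 mm diameter) out of the outer tube, in m along the stand's +x; 0 is fully in (the start). Its spring draws it in with 4 N at 0 and 80 N/m more, so 8.8 N at the mark (and 0.3 N of friction); so pulling the knob moves the outer tube first, and the rod only when the tube has seated. The mark is at 0.060; the rod's own end stop is at 0.085.
- tube_mouth (a point): Centre of the outer tube's open end, from which the inner rod comes out. 100 mm above the table. Moves with the outer tube.
- ring_mark (a point): Middle of the dark ring (6 mm wide, right round the inner rod). It is 60 mm inside the tube and out of sight while the rod is in; the rod is at its mark when this ring is at the tube's mouth.
- magnifier: Black knob and magnifying lens on the outer end of the inner rod (rigid with it). Origin: the point to grip, on the knob's axis 140 mm above the table. The knob is an upright cylinder 22 mm in diameter whose top is 150 mm above the table, plain from 110 mm up; it stands 30 mm beyond the tube's mouth when the rod is in. Its x axis is the direction of pull, same as the stand's.
- lens_centre (a point): Centre of the round lens (about 93 mm outside diameter, flat, level, 100 mm above the table), 68 mm beyond the knob along the direction of pull.
- dish: White specimen dish, 90 mm diameter, 14 mm high, with a small grey stone in it (23 mm high). Origin: centre of its underside. It stands about under where the lens comes at the mark (within about 1 cm). Leave it alone.
- jar: Glass jar with a white cap, 84 mm diameter, 130 mm high, origin at the centre of its underside. Leave it alone.
- jar_lid: Loose white jar lid, a disc of 96 mm diameter, 14 mm thick, lying on the table, origin at the centre of its underside. Leave it alone.
- craft_stick: Wooden craft stick 150 x 12 x 4 mm lying on the table, origin at the centre of its underside, x along it. Leave it alone.

How it is judged:
By the outcome, as a careful person would: the job done as asked, in the order asked, and still so for the second after the job is handed in, while the arm keeps its last pose, push and grip.
It also fails if it takes over 35 s, if anything falls off the work surface, if the arm or the gripper's body presses on something with over 40 N, if the wrist force passes 120 N, or if a joint passes its speed limit or range.

ROBOT

A 6-joint arm with a two-finger parallel gripper is mounted at the origin on the work surface. World frame = base frame: x ahead of the robot, y to its left, z up, the work surface at z = 0. Lengths are in m, angles in degrees, forces in N, time in s.
With the tool pointing down it reaches from about 0.3 to 0.75 m from the base axis. Payload 8.5 kg.
Tool frame: the origin (TCP) lies midway between the tips of the shut fingers; the grasp point (between the pads) lies bot.grip_point_offset behind it (bot.grip_point_offset is the distance from the TCP to the grasp point, in m); z points along the fingers, y is the line along which they close (so a half turn about z gives the same grasp; the last joint's range is limited). The gripper opens to 85 mm and grips with 20 to 120 N. Pads are 22 mm wide; open, the fingers measure 114 mm over their backs; the gripper's body (76 mm by 85 mm) begins 54 mm behind the grasp point. The pads swing forward as they close: fully open they stand 13 mm farther back than shut.
Start: joints at [-78.913, 21.807, 74.336, -0, 83.858, -12.336], TCP at [0.219, -0.505, 0.207] pointing down, gripper open.
Joint ranges: [-178.18, 178.18], [-50.72, 133.34], [12.68, 142.11], [-81.47, 261.47], [9.98, 163.14], [-165.26, 165.26]. Speed limits (degrees/s): [136.94, 136.94, 180, 180, 180, 180].

INTERFACE

Orientations are given as a 3x3 rotation matrix whose columns are the frame's x, y, z axes.
In Python, from plant import readout, eyes, order, bot gives the robot as it stands. The module is installed in compiled form; this text tells all that it offers.
- The arm moves only by the tool servo_tool, never from a script. Its argument "deltas" is a list of rows, each a list of 3 entries, a list of its own where there are three numbers: the shift along the tool's x, y, z in units of 500 mm (1.0 is 500 mm), then the turn, a rotation vector about the tool's x, y, z in units of 90 degrees (1.0 is 90 degrees), then the opening, from -1 (shut) to 1 (fully open). A call has exactly 5 rows; each row is the pose to reach, as a shift and turn from the pose commanded when the call began, along the tool's axes at that moment; what a row does not reach only later rows make up. A row lasts 1/12 s, in which the tool goes at most 41.7 mm and 7.16 degrees, less where a joint would pass 70% of its speed; a pose out of reach is approached as far as the arm can. A call with a number of a shift or a turn outside -1 to 1 is refused whole. A call with a gripper value outside its range is refused whole. The fingers move at their own pace and stop on an object; "squeeze" is the grip in N (left out, the last holds). Time passes only in rows, so rows that repeat a pose let the fingers close, or fill a call up. It gives the time, the measured TCP pose, the force, the opening and the grip force at its end, in the units of the state.
- readout.state(): the state, without advancing time (a new reading comes with each control period).
- eyes.read_camera(name): name is "scene" or "side" or "wrist"; returns a dict with "image" (400x640x3 uint8, red, green, blue), "vfov" (degrees; the focal length in pixels is half the picture's height over the tangent of half this angle, whatever the lens; pixels are square), "cx", "cy" (the principal point, pixels), "R" (3x3) and "t" (3): a world point X has camera coordinates R X + t. Camera axes: x right, y down, z forward; pixel columns grow to the right and rows downward; lengths in m; the calibration is good to about 2 mm. A picture is of the moment at which its call begins. There is no depth.
- order.sign_off(): hands the job in; it is judged then, once.
The state is a dict: "t": time; "joints": joint angles; "qvel": joint speeds; "joint_efforts": joint torques, N m; "tcp_pos": TCP position; "tcp_rot": TCP orientation; "contact_force": force on the tool from outside, world axes, zero at the start; "torque": the same for the moment, N m; "gripper_width": finger opening in m; "grip_force": force on a finger pad.
Only numpy, scipy, OpenCV 4.12 (cv2) and the standard library are available. Lean on these libraries where they do the work, as an engineer would, in place of code of your own. Each camera call takes 0.05 s, during which the arm holds its last target. There are 200 camera calls.

## Working session

There is one attempt and no reset: what is moved stays moved. The work goes in short steps, Python scripts to look and compute and a tool call to move; the robot and the scene stay as the last step left them, time stands still between calls to the robot, and variables do not carry over. Pictures are saved under pics/ and viewed, at most 10 in all, crops included, and the job is handed in when it is done.

Besides the shell and the picture viewer there is one more tool, called as a command line: name --argument value ..., lists and objects as JSON in quotes. servo_tool: Moves the arm, as the interface text tells. Its arguments: {"type":"object","properties":{"deltas":{"type":"array","items":{"type":"array"}},"squeeze":{"type":"number"}},"required":["deltas"]}

```bash
mkdir -p pics; cat > h.py <<'E'
import numpy as np,cv2
from plant import readout,eyes,order,bot
def snap(n,f):
    c=eyes.read_camera(n); cv2.imwrite('pics/'+f,c['image'][:,:,::-1]); np.savez('pics/'+f+'.npz',**c); return c
def K(c):
    f=200/np.tan(np.radians(float(c['vfov']))/2); return f,float(c['cx']),float(c['cy'])
def ray(c,u,v,z):
    f,cx,cy=K(c);R=np.array(c['R']);t=np.array(c['t']);o=-R.T@t;d=R.T@np.array([(u-cx)/f,(v-cy)/f,1]);return o+d*(z-o[2])/d[2]
def proj(c,X):
    f,cx,cy=K(c);p=np.array(c['R'])@np.array(X)+np.array(c['t']);return p[0]/p[2]*f+cx,p[1]/p[2]*f+cy
E
python3 - <<'E'
from h import *
a=[snap(n,n+'0.png')['image'] for n in('scene','side')]
s=readout.state();print(s['tcp_rot'],bot.grip_point_offset,s['gripper_width'],s['t'])
E
```

```text
[[ 9.17591884e-01  3.97523643e-01 -2.95507069e-04]
 [ 3.97523694e-01 -9.17591089e-01  1.22704159e-03]
 [ 2.16623391e-04 -1.24339447e-03 -9.99999204e-01]] 0.0187 0.08554263937198761 0.1
```

View pics/scene0.png

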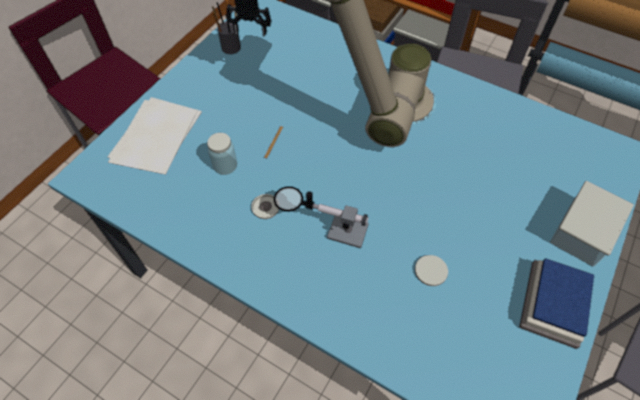

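View pics/side0.png

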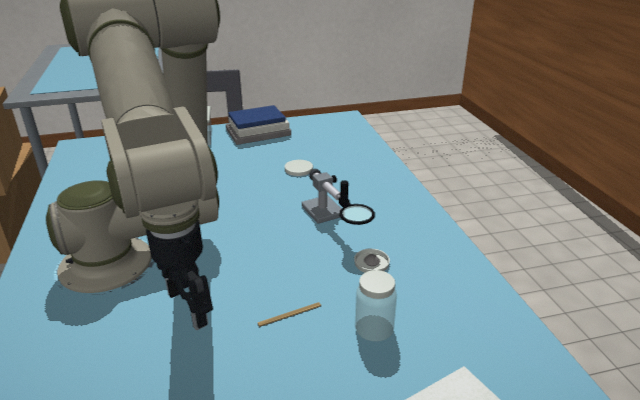

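The scene camera shows the stand at about (348,225), the knob at (309,200) and the lens at (288,198). In the side camera the knob is at (345,193). I'll enlarge both.

```bash
python3 - <<'E'
import cv2,numpy as np
a=cv2.imread('pics/scene0.png')[170:255,245:385];b=cv2.imread('pics/side0.png')[155:285,290:410]
a=cv2.resize(a,None,fx=5.7,fy=5.7,interpolation=cv2.INTER_CUBIC)
cv2.imwrite('pics/a.png',a)
cv2.imwrite('pics/b.png',cv2.resize(b,None,fx=4.6,fy=4.6,interpolation=cv2.INTER_CUBIC))
E
```

```text
(no output)
```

View pics/a.png

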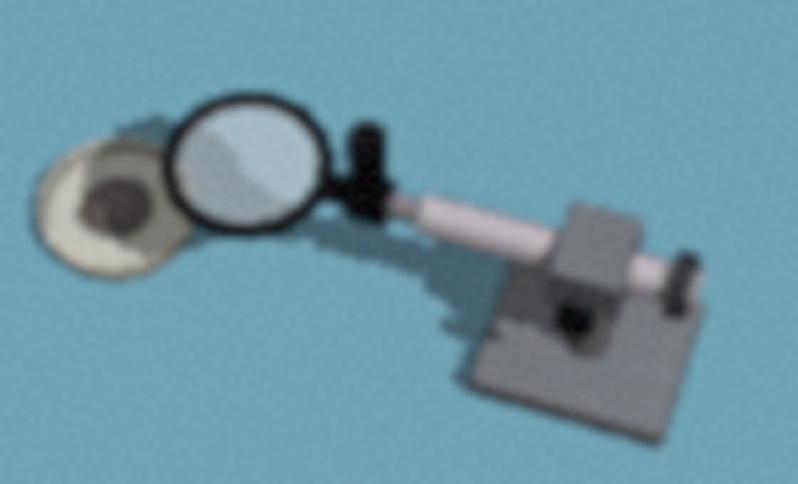

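View pics/b.png

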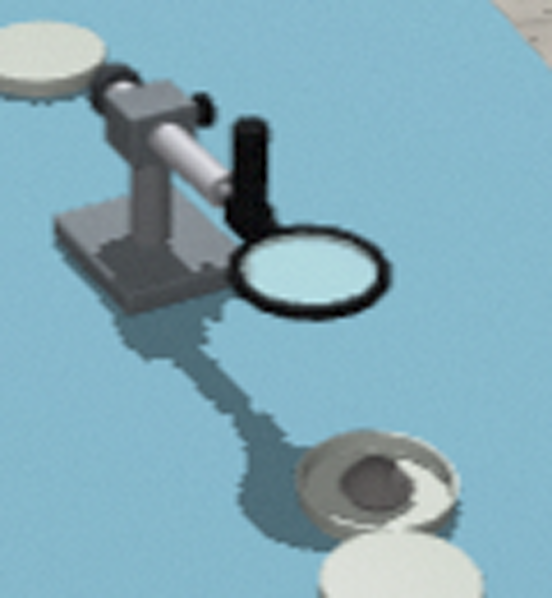

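Scene crop: lens centre (248,164), knob top (366,130), head top face and base visible, collar (682,284). Side crop: lens centre (309,272), knob top (251,124), collar (117,88), mouth (222,187).

```bash
python3 - <<'E'
from h import *
A=dict(np.load('pics/scene0.png.npz'));B=dict(np.load('pics/side0.png.npz'))
pa=lambda u,v,z:ray(A,(u+.5)/5.7-.5+245,(v+.5)/5.7-.5+170,z)
pb=lambda u,v,z:ray(B,(u+.5)/4.6-.5+290,(v+.5)/4.6-.5+155,z)
def sh(n,p):print(n,p.round(4)[:2])
L=[pa(248,164,.1),pb(309,272,.1)];Kn=[pa(366,130,.15),pb(251,124,.15)]
T=[pa(682,284,.1),pb(117,88,.1)]
for n,P in(('lens',L),('knob',Kn),('collar',T)):
  for p in P: sh(n,p)
for i in(0,1):
  for P in(Kn,T):
    d=L[i]-P[i];print(np.degrees(np.arctan2(d[1],d[0])),np.hypot(*d[:2]))
c=[pa(470,378,.018),pa(660,436,.018),pa(703,305,.018)];
for p in c: sh('base',p)
for q,r in((0,1),(1,2)):
  d=c[q]-c[r];print(np.degrees(np.arctan2(d[1],d[0])),np.hypot(*d[:2]))
c=[pb(55,220,.018),pb(130,300,.018),pb(235,270,.018)];
for p in c: sh('baseB',p)
for q,r in((0,1),(2,1)):
  d=c[q]-c[r];print(np.degrees(np.arctan2(d[1],d[0])),np.hypot(*d[:2]))
d1=[pa(116,208,.012),pb(378,485,.012)]
for p in d1: sh('dish',p)
s=[pb(397,568,.13)];sh('jar',s[0])
E
```

```text
lens [ 0.6382 -0.0907]
lens [ 0.6417 -0.0887]
knob [ 0.615  -0.0301]
knob [ 0.6327 -0.0034]
collar [0.585  0.1423]
collar [0.5909 0.15  ]
-69.09163694929751 0.06490128063874659
-77.142517264209 0.23902392266821199
-83.98430560419081 0.08576894368346105
-77.97863450279281 0.24403822050185903
base [0.6502 0.0542]
base [0.6285 0.1589]
base [0.5457 0.1409]
-78.28533972536069 0.10692453678284401
12.284951322026188 0.08468674639551216
baseB [0.5449 0.1343]
baseB [0.5684 0.0308]
baseB [0.64   0.0469]
102.8146888195433 0.10617378238474375
12.707048322739968 0.0733846942128048
dish [ 0.6561 -0.1732]
dish [ 0.6564 -0.1742]
jar [ 0.5884 -0.3767]
```

```bash
cat >> h.py <<'E'
from scipy.spatial.transform import Rotation as Ro
def goal(p,head):
    s=readout.state();R0=np.array(s['tcp_rot']);h=np.radians(head)
    x=np.array([np.cos(h),np.sin(h),0]);z=np.array([0,0,-1.]);R=np.column_stack([x,np.cross(z,x),z])
    print('shift',(R0.T@(np.array(p)-s['tcp_pos'])/.5).round(4),'rot',(Ro.from_matrix(R0.T@R).as_rotvec(degrees=True)/90).round(4))
E
python3 - <<'E'
from h import *
goal([.626,-.023,.207],102.3)
for n in('scene','side'):
  c=dict(np.load(f'pics/{n}0.png.npz'))
  o=np.array([245,170]) if n=='scene' else np.array([290,155]);k=5.7 if n=='scene' else 4.6
  for y in(-.016,-.023):
    for z in(.15,.11):print(n,y,z,(np.array(proj(c,[.626-(y+.023)*.2,y,z]))-o)*k)
E
```

```text
shift [ 1.1305e+00 -5.5950e-01 -3.0000e-04] rot [-6.000e-04 -7.000e-04 -8.764e-01]
scene -0.016 0.15 [377.22162895 152.86192103]
scene -0.016 0.11 [378.52657955 194.19705891]
scene -0.023 0.15 [364.14784289 148.94932284]
scene -0.023 0.11 [365.73986175 190.33547602]
side -0.016 0.15 [242.00311629 134.34457952]
side -0.016 0.11 [240.8419273  194.48667879]
side -0.023 0.15 [247.88886315 139.85247661]
side -0.023 0.11 [246.63685369 200.15644653]
```

servo_tool --deltas '[[[0.07,-0.035,0.0],[0,0,-0.07],1],[[0.145,-0.07,0.0],[0,0,-0.145],1],[[0.22,-0.11,0.0],[0,0,-0.22],1],[[0.295,-0.145,0.0],[0,0,-0.295],1],[[0.37,-0.18,0.0],[0,0,-0.37],1]]'

```text
t: 0.52
tcp_pos: [0.3531, -0.3469, 0.2067]
tcp_rot: [[0.544, 0.839, -0.0], [0.839, -0.544, 0.001], [0.0, -0.001, -1.0]]
contact_force: [1.4, -1.0, -0.1]
gripper_width: 0.0854
grip_force: 0.0
```

```bash
python3 - <<'E'
from h import *
s=readout.state();print(s['t'],s['tcp_pos']);goal([.626,-.023,.207],102.3)
E
```

```text
0.5167 [ 0.35313872 -0.34694374  0.20671164]
shift [ 8.406e-01  1.051e-01 -3.000e-04] rot [-2.000e-04 -3.000e-04 -5.031e-01]
```

servo_tool --deltas '[[[0.08,0.01,0.0],[0,0,-0.07],1],[[0.16,0.02,0.0],[0,0,-0.14],1],[[0.24,0.03,0.0],[0,0,-0.21],1],[[0.32,0.04,0.0],[0,0,-0.28],1],[[0.39,0.05,0.0],[0,0,-0.35],1]]'

```text
t: 0.93
tcp_pos: [0.4813, -0.1971, 0.2068]
tcp_rot: [[0.025, 1.0, -0.0], [1.0, -0.025, 0.0], [0.0, -0.0, -1.0]]
contact_force: [0.9, -0.7, 0.0]
gripper_width: 0.0853
grip_force: 0.0
```

```bash
python3 - <<'E'
from h import *
s=readout.state();print(s['t'],s['tcp_pos']);goal([.626,-.023,.207],102.3)
E
```

```text
0.9333 [ 0.48134429 -0.19710499  0.20675082]
shift [ 0.3553  0.2806 -0.0004] rot [-0.0002 -0.0003 -0.1525]
```

servo_tool --deltas '[[[0.065,0.05,0.0],[0,0,-0.05],1],[[0.13,0.1,0.0],[0,0,-0.1],1],[[0.195,0.15,0.0],[0,0,-0.14],1],[[0.25,0.2,0.0],[0,0,-0.15],1],[[0.3,0.24,0.0],[0,0,-0.15],1]]'

```text
t: 1.35
tcp_pos: [0.6061, -0.0509, 0.2065]
tcp_rot: [[-0.205, 0.979, -0.001], [0.979, 0.205, 0.0], [0.0, -0.0, -1.0]]
contact_force: [0.2, -0.2, 0.0]
gripper_width: 0.0856
grip_force: 0.0
```

servo_tool --deltas '[[[0.02,0.02,0.0],[0,0,0],1],[[0.03,0.03,0.0],[0,0,0],1],[[0.03,0.03,0.0],[0,0,0],1],[[0.03,0.03,0.0],[0,0,0],1],[[0.03,0.03,0.0],[0,0,0],1]]'

```text
t: 1.77
tcp_pos: [0.6159, -0.0368, 0.2071]
tcp_rot: [[-0.202, 0.979, -0.0], [0.979, 0.202, -0.0], [-0.0, -0.0, -1.0]]
contact_force: [0.6, -1.0, 0.4]
gripper_width: 0.0857
grip_force: 0.0
```

```bash
python3 - <<'E'
from h import *
s=readout.state();print(s['t'],s['tcp_pos']);goal([.626,-.023,.207],102.3)
c=snap('wrist','w1.png')
print([proj(c,[.626,-.023,z]) for z in(.15,.11)],-np.array(c['R']).T@np.array(c['t']))
E
```

```text
1.7667 [ 0.61588893 -0.03683854  0.20708489]
shift [0.023  0.0254 0.0002] rot [-0.0002  0.0001 -0.0075]
[(np.float64(335.19872983388547), np.float64(193.51101439099705)), (np.float64(332.81191929677175), np.float64(182.86537289219385))] [0.60093305 0.03111903 0.37316728]
```

View pics/w1.png

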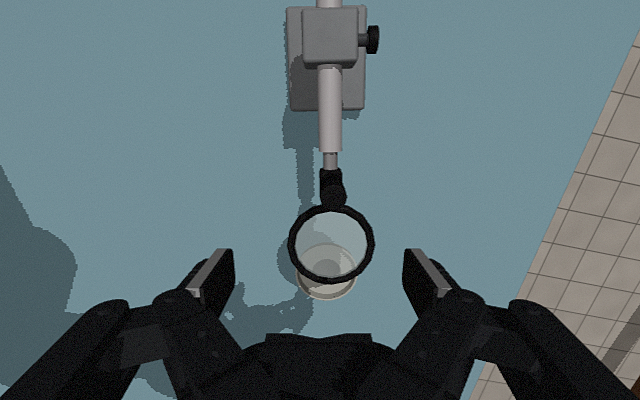

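The wrist camera shows the tube from about (330,70) to its mouth at (330.5,151). The knob runs from its top at about (334,190) to its base at (331,178), and the lens centre is (332,244).

```bash
python3 - <<'E'
from h import *
c=dict(np.load('pics/w1.png.npz'));im=c['image'].astype(int)
pts=[]
for v in range(72,148,5):
  r=im[v,300:360]; m=np.where((r[:,0]>r[:,2]-12)&(r.sum(1)>250))[0]+300
  u=(m.min()+m.max())/2; pts.append(ray(c,u,v,.105 if 0 else .1)); 
  if v in(72,147):print(v,m.min(),m.max())
P=np.array(pts);d=np.linalg.svd(P[:,:2]-P[:,:2].mean(0))[2][0];d*=-np.sign(d[1])
print('head',np.degrees(np.arctan2(d[1],d[0])),P.mean(0))
print('mouth',ray(c,330.5,152,.105),'lens',ray(c,332,244.5,.1),'knobtop',[ray(c,334,v,.15) for v in(188,192,196)])
cv2.imwrite('pics/w1c.png',cv2.resize(c['image'][135:300,260:400,::-1],None,fx=3.6,fy=3.6,interpolation=cv2.INTER_CUBIC))
E
```

```text
72 318 359
147 319 341
head -87.30614816877389 [0.61333338 0.04175149 0.1       ]
mouth [0.61796089 0.00434659 0.105     ] lens [ 0.6404211  -0.08964432  0.1       ] knobtop [array([ 0.62404654, -0.01871359,  0.15      ]), array([ 0.62477196, -0.02196304,  0.15      ]), array([ 0.62550329, -0.02523896,  0.15      ])]
```

View pics/w1c.png

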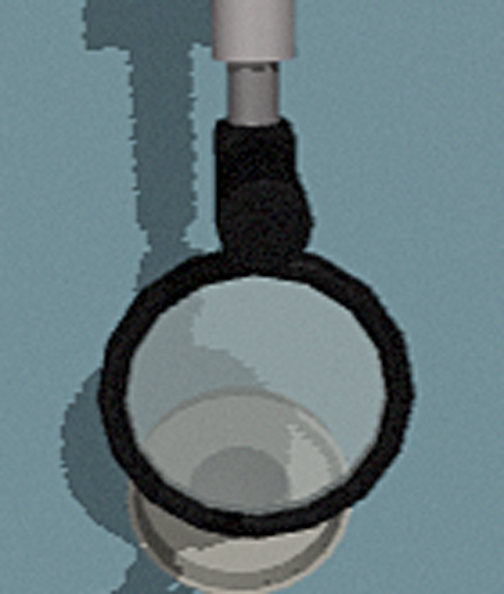

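```bash
python3 - <<'E'
from h import *
c=dict(np.load('pics/w1.png.npz'))
a=ray(c,330,75,.1);b=ray(c,331.6,244.5,.1);d=b-a;print(np.degrees(np.arctan2(d[1],d[0])))
goal([.6257,-.0245,.122],102.6)
E
```

```text
-77.05421813165277
shift [0.0203 0.0241 0.1704] rot [-0.      0.0001 -0.0109]
```

servo_tool --deltas '[[[0.02,0.024,0.0],[0,0,-0.011],1],[[0.02,0.024,0.04],[0,0,-0.011],1],[[0.02,0.024,0.08],[0,0,-0.011],1],[[0.02,0.024,0.125],[0,0,-0.011],1],[[0.02,0.024,0.165],[0,0,-0.011],1]]'

```text
t: 2.23
tcp_pos: [0.6257, -0.0243, 0.1236]
tcp_rot: [[-0.219, 0.976, -0.0], [0.976, 0.219, -0.0], [-0.0, -0.0, -1.0]]
contact_force: [-0.2, 0.3, 0.4]
gripper_width: 0.0854
grip_force: 0.0
```

servo_tool --deltas '[[[0,0,0.005],[0,0,0],1],[[0,0,0.005],[0,0,0],1],[[0,0,0.005],[0,0,0],1],[[0,0,0.005],[0,0,0],1],[[0,0,0.005],[0,0,0],1]]'

```text
t: 2.65
tcp_pos: [0.6268, -0.0236, 0.1234]
tcp_rot: [[-0.22, 0.976, 0.002], [0.976, 0.22, -0.001], [-0.001, 0.002, -1.0]]
contact_force: [-0.5, 0.2, -0.7]
gripper_width: 0.0855
grip_force: 0.0
```

```bash
python3 - <<'E'
from h import *
goal([.6257,-.0245,.122],102.6)
c=snap('wrist','w2.png');print(proj(c,[.6257,-.0245,.15]))
E
```

```text
shift [-0.0014 -0.0026  0.0028] rot [0.0014 0.0007 0.0011]
(np.float64(317.8630076381732), np.float64(254.43421029339774))
```

View pics/w2.png

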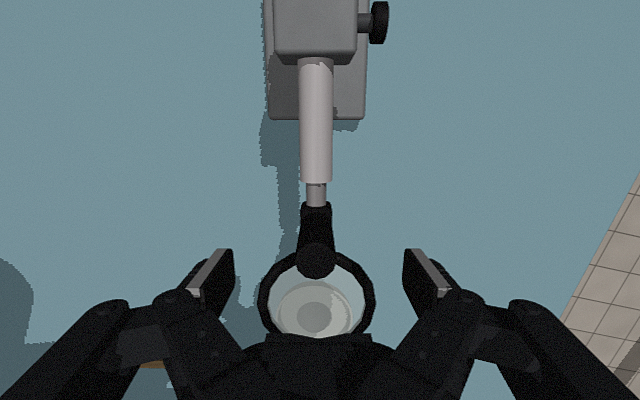

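The wrist view shows the knob top at (316.5,261) between the pads, whose middle is about u=318.5. That needs about 1 mm to the left and 3 mm along the pull, then I can close.

servo_tool --deltas '[[[-0.006,-0.0025,0.003],[0,0,0],1],[[-0.006,-0.0025,0.003],[0,0,0],0.3],[[-0.006,-0.0025,0.003],[0,0,0],-0.2],[[-0.006,-0.0025,0.003],[0,0,0],-0.5],[[-0.006,-0.0025,0.003],[0,0,0],-1]]' --squeeze 70

```text
t: 3.12
tcp_pos: [0.6257, -0.0264, 0.1205]
tcp_rot: [[-0.22, 0.975, 0.0], [0.975, 0.22, 0.0], [0.0, 0.0, -1.0]]
contact_force: [-0.7, -0.6, -0.2]
gripper_width: 0.0391
grip_force: 0.0
```

servo_tool --deltas '[[[0,0,0],[0,0,0],-1],[[0,0,0],[0,0,0],-1],[[0,0,0],[0,0,0],-1],[[0,0,0],[0,0,0],-1],[[0,0,0],[0,0,0],-1]]'

```text
t: 3.53
tcp_pos: [0.6258, -0.0265, 0.1207]
tcp_rot: [[-0.22, 0.975, 0.0], [0.975, 0.22, -0.0], [-0.0, 0.0, -1.0]]
contact_force: [-0.9, -0.8, 3.6]
gripper_width: 0.019
grip_force: 68.4
```

servo_tool --deltas '[[[-0.005,0,0],[0,0,0],-1],[[-0.01,0,0],[0,0,0],-1],[[-0.015,0,0],[0,0,0],-1],[[-0.02,0,0],[0,0,0],-1],[[-0.025,0,0],[0,0,0],-1]]'

```text
t: 3.95
tcp_pos: [0.6286, -0.039, 0.1206]
tcp_rot: [[-0.22, 0.976, 0.0], [0.976, 0.22, -0.0], [-0.0, 0.0, -1.0]]
contact_force: [-1.1, 1.5, 5.6]
gripper_width: 0.019
grip_force: 68.4
```

```bash
python3 - <<'E'
from h import *
c=snap('wrist','w3.png');cv2.imwrite('pics/w3c.png',cv2.resize(c['image'][0:300,180:460,::-1],None,fx=2,fy=2))
E
```

```text
(no output)
```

View pics/w3c.png

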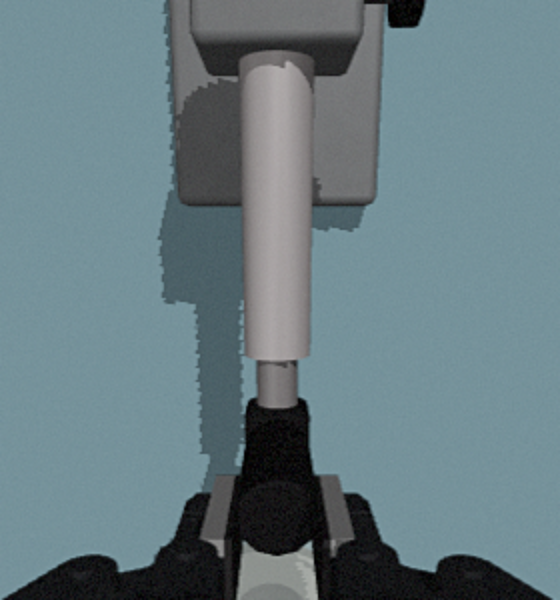

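The tube is following the knob, with the rod gap unchanged and the grip secure. I'll keep pulling.

servo_tool --deltas '[[[-0.004,0,0],[0,0,0],-1],[[-0.008,0,0],[0,0,0],-1],[[-0.012,0,0],[0,0,0],-1],[[-0.016,0,0],[0,0,0],-1],[[-0.02,0,0],[0,0,0],-1]]'

```text
t: 4.42
tcp_pos: [0.6307, -0.0482, 0.1206]
tcp_rot: [[-0.22, 0.975, 0.0], [0.975, 0.22, 0.001], [0.001, 0.0, -1.0]]
contact_force: [-1.1, 4.4, 6.0]
gripper_width: 0.019
grip_force: 68.5
```

servo_tool --deltas '[[[-0.003,0,0],[0,0,0],-1],[[-0.006,0,0],[0,0,0],-1],[[-0.009,0,0],[0,0,0],-1],[[-0.012,0,0],[0,0,0],-1],[[-0.015,0,0],[0,0,0],-1]]'

```text
t: 4.83
tcp_pos: [0.6322, -0.0551, 0.1205]
tcp_rot: [[-0.22, 0.975, -0.0], [0.975, 0.22, 0.002], [0.002, 0.0, -1.0]]
contact_force: [-1.0, 5.0, 6.5]
gripper_width: 0.019
grip_force: 68.5
```

servo_tool --deltas '[[[-0.003,0,0],[0,0,0],-1],[[-0.006,0,0],[0,0,0],-1],[[-0.009,0,0],[0,0,0],-1],[[-0.012,0,0],[0,0,0],-1],[[-0.015,0,0],[0,0,0],-1]]'

```text
t: 5.25
tcp_pos: [0.6339, -0.0622, 0.1205]
tcp_rot: [[-0.22, 0.975, -0.0], [0.975, 0.22, 0.002], [0.002, 0.0, -1.0]]
contact_force: [-2.5, 5.7, 5.7]
gripper_width: 0.0193
grip_force: 68.4
```

Seated: the resistance rose to about 5 N and is now climbing with the spring. I'll measure the rod's extension from the wrist view.

```bash
cat >> h.py <<'E'
def mouth(c,pr=0):
    g=c['image'].astype(float)[:,312:326].mean((1,2)); d=np.diff(cv2.GaussianBlur(g[:,None],(1,5),0).ravel())
    v=[(i+.5) for i in range(60,215) if d[i]==d[i-3:i+4].min() and d[i]<-5]
    return [(x,round(d[int(x)],1),ray(c,319,x,.11).round(4)) for x in v]
E
python3 - <<'E'
from h import *
for f in('w3.png',None):
  c=dict(np.load('pics/w3.png.npz')) if f else snap('wrist','w4.png')
  print(*mouth(c),sep='\n');print()
E
```

```text
(179.5, np.float64(-27.1), array([ 0.6208, -0.0072,  0.11  ]))
(203.5, np.float64(-37.7), array([ 0.6244, -0.0226,  0.11  ]))

(155.5, np.float64(-27.1), array([ 0.6227, -0.0156,  0.11  ]))
(203.5, np.float64(-38.5), array([ 0.6296, -0.0458,  0.11  ]))
```

servo_tool --deltas '[[[-0.006,0,0],[0,0,0],-1],[[-0.012,0,0],[0,0,0],-1],[[-0.018,0,0],[0,0,0],-1],[[-0.024,0,0],[0,0,0],-1],[[-0.03,0,0],[0,0,0],-1]]'

```text
t: 5.72
tcp_pos: [0.6371, -0.0766, 0.1205]
tcp_rot: [[-0.221, 0.975, -0.0], [0.975, 0.221, 0.002], [0.002, 0.0, -1.0]]
contact_force: [-2.3, 5.8, 5.5]
gripper_width: 0.0195
grip_force: 68.4
```

servo_tool --deltas '[[[-0.006,0,0],[0,0,0],-1],[[-0.012,0,0],[0,0,0],-1],[[-0.018,0,0],[0,0,0],-1],[[-0.024,0,0],[0,0,0],-1],[[-0.03,0,0],[0,0,0],-1]]'

```text
t: 6.13
tcp_pos: [0.6404, -0.091, 0.1204]
tcp_rot: [[-0.221, 0.975, -0.001], [0.975, 0.221, 0.003], [0.003, -0.0, -1.0]]
contact_force: [-2.4, 7.1, 5.4]
gripper_width: 0.0188
grip_force: 68.4
```

servo_tool --deltas '[[[-0.005,0,0],[0,0,0],-1],[[-0.01,0,0],[0,0,0],-1],[[-0.015,0,0],[0,0,0],-1],[[-0.02,0,0],[0,0,0],-1],[[-0.022,0,0],[0,0,0],-1]]'

```text
t: 6.55
tcp_pos: [0.6428, -0.1016, 0.1203]
tcp_rot: [[-0.221, 0.975, -0.001], [0.975, 0.221, 0.003], [0.003, -0.0, -1.0]]
contact_force: [-1.9, 8.6, 6.3]
gripper_width: 0.0191
grip_force: 68.5
```

servo_tool --deltas '[[[0,0,0],[0,0,0],-1],[[0,0,0],[0,0,0],-1],[[0,0,0],[0,0,0],-1],[[0,0,0],[0,0,0],-1],[[0,0,0],[0,0,0],-1]]'

```text
t: 6.97
tcp_pos: [0.6427, -0.1015, 0.1204]
tcp_rot: [[-0.221, 0.975, -0.001], [0.975, 0.221, 0.003], [0.003, -0.0, -1.0]]
contact_force: [-2.4, 7.5, 5.1]
gripper_width: 0.0194
grip_force: 68.4
```

```bash
python3 - <<'E'
from h import *
c=snap('wrist','w5.png');print(*mouth(c),sep='\n')
cv2.imwrite('pics/w5c.png',cv2.resize(c['image'][60:215,250:390,::-1],None,fx=3.8,fy=3.8,interpolation=cv2.INTER_CUBIC))
E
```

```text
(85.5, np.float64(-34.1), array([ 0.6226, -0.0155,  0.11  ]))
(203.5, np.float64(-37.4), array([ 0.6384, -0.085 ,  0.11  ]))
```

View pics/w5c.png

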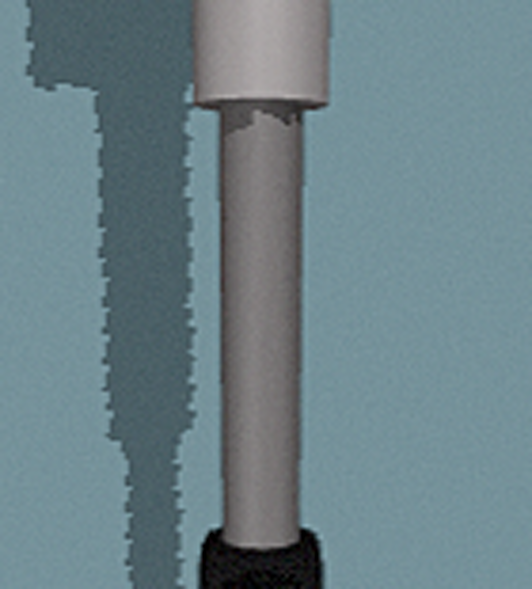

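The rod is at about 55.5 mm by two measures, and the ring isn't out yet. There are about 4.5 mm to go.

servo_tool --deltas '[[[-0.002,0,0],[0,0,0],-1],[[-0.004,0,0],[0,0,0],-1],[[-0.006,0,0],[0,0,0],-1],[[-0.008,0,0],[0,0,0],-1],[[-0.009,0,0],[0,0,0],-1]]'

```text
t: 7.43
tcp_pos: [0.6437, -0.1057, 0.1204]
tcp_rot: [[-0.221, 0.975, -0.001], [0.975, 0.221, 0.003], [0.003, -0.0, -1.0]]
contact_force: [-2.3, 8.6, 5.9]
gripper_width: 0.019
grip_force: 68.5
```

servo_tool --deltas '[[[0,0,0],[0,0,0],-1],[[0,0,0],[0,0,0],-1],[[0,0,0],[0,0,0],-1],[[0,0,0],[0,0,0],-1],[[0,0,0],[0,0,0],-1]]'

```text
t: 7.85
tcp_pos: [0.6437, -0.1057, 0.1204]
tcp_rot: [[-0.221, 0.975, -0.001], [0.975, 0.221, 0.003], [0.003, -0.0, -1.0]]
contact_force: [-1.5, 8.9, 5.4]
gripper_width: 0.019
grip_force: 68.5
```

```bash
python3 - <<'E'
from h import *
c=snap('wrist','w6.png');print(*mouth(c),sep='\n');print(c['image'][68:95,319].mean(1).round())
cv2.imwrite('pics/w6c.png',cv2.resize(c['image'][50:215,250:390,::-1],None,fx=3.6,fy=3.6,interpolation=cv2.INTER_CUBIC))
E
```

```text
(77.5, np.float64(-51.8), array([ 0.6226, -0.0156,  0.11  ]))
(203.5, np.float64(-36.4), array([ 0.6394, -0.0893,  0.11  ]))
[168. 168. 167. 165. 164. 167. 165. 168. 178. 129.  42.  12.   8.  21.
  23.  19.  71. 136. 131. 128. 126. 128. 126. 129. 124. 129. 132.]
```

View pics/w6c.png

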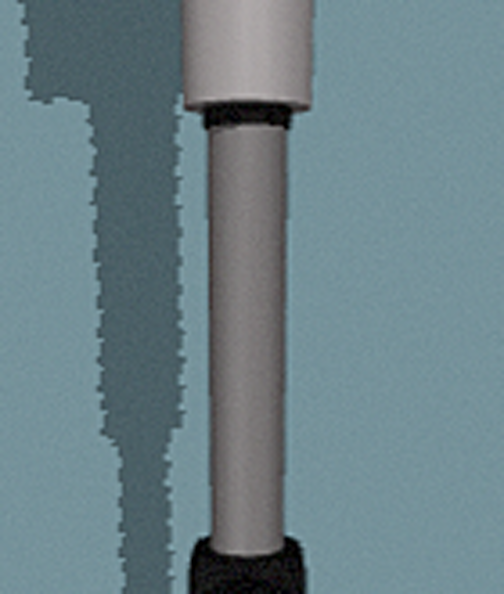

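The dark ring now stands at the mouth (v≈77–84), and the gap-based extension is 59.8 mm. I'll check with parallax included.

```bash
python3 - <<'E'
from h import *
c=dict(np.load('pics/w6.png.npz'));L=lambda a,b:np.hypot(*(a-b)[:2])*1e3
m=ray(c,319,77.3,.111);r=ray(c,319,84,.107)
print('ring front beyond mouth',L(m,r),'cam',-c['R'].T@c['t'],m,r)
m3=ray(dict(np.load('pics/w3.png.npz')),319,179.5,.111);c3=dict(np.load('pics/w3.png.npz'))
k3=ray(c3,319,203.5,.107);k=ray(c,319,203.5,.107)
print('e',L(m,k)-L(m3,k3))
E
```

```text
ring front beyond mouth 3.1077927834325836 cam [ 0.62750043 -0.0386449   0.2866658 ] [ 0.62258123 -0.01567248  0.111     ] [ 0.62328068 -0.01870054  0.107     ]
e 59.411012481034604
```

```bash
python3 -c "
from h import *
print(order.sign_off())"
```

```text
the job is handed in; nothing more can be done
None
```

I drew the arm out until the tube seated, then pulled the rod to its mark (about 60 mm, ring at the mouth of the tube), and handed the job in with the gripper still holding the knob steady there.

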